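# Unhook the display lantern past the sprung keeper and box it

## Robot

A 6-joint arm with a two-finger parallel gripper is mounted at the origin on the work surface. World frame = base frame: x ahead of the robot, y to its left, z up, the work surface at z = 0. Lengths are in m, angles in rad, forces in N, time in s.
With the tool pointing down it reaches from about 0.3 to 0.775 m from the base axis. Payload 14.6 kg.
Tool frame: the origin (TCP) lies at the very end of the fingers, on their centre line; the grasp point (between the pads) lies 19 mm behind it; z points along the fingers, y is the line along which they close (so a half turn about z gives the same grasp; the last joint's range is limited). The gripper opens to 94 mm and grips with 3 to 60 N. Pads are 16 mm wide; open, the fingers measure 119 mm over their backs; the gripper's body (75 mm by 177 mm) begins 78 mm behind the grasp point.
Start: joints at [1.181, 0.3, 1.521, -0, 1.321, -0.067], TCP at [0.174, 0.522, 0.205] pointing down, gripper open.
Joint ranges: [-3.03, 3.03], [-0.79, 2.21], [0.23, 2.52], [-1.04, 4.18], [0, 3.07], [-2.55, 2.55]. Speed limits (rad/s): [2.22, 2.22, 2.57, 3.14, 3.14, 3.14].

## Interface

Orientations are given as [roll, pitch, yaw] about the fixed x, y, z axes, in that order (R = Rz(yaw) Ry(pitch) Rx(roll)).
In Python, from station import ctrl gives the robot as it stands.
- The arm moves only by the tool move_arm, never from a script. Its argument "increments" is a list of rows, each a list of 7 numbers: the opening, from 0 (shut) to 1 (fully open), then the shift along the tool's x, y, z in units of 50 mm (1.0 is 50 mm), then the turn, a rotation vector about the tool's x, y, z in rad. In form: [[claw, tx, ty, tz, rx, ry, rz], ...]. A call has 1 to 20 rows; each row shifts and turns the commanded pose from where the row before left it, along the tool's axes as they then stand; what a row does not reach is not made up. A row lasts 1/10 s, in which the tool goes at most 50 mm and 8.59 degrees, less where a joint would pass 70% of its speed; a pose out of reach is approached as far as the arm can. A call is refused whole if a number of a shift passes 1 or a number of a turn 0.15, either way. A call with a gripper value outside its range is refused whole. The fingers move at their own pace and stop on an object; "force" is the grip in N (left out, the last holds). Time passes only in rows, so rows that do not move let the fingers close. It gives the time, the measured TCP pose, the force, the opening and the grip force at its end, in the units of the state.
- ctrl.get_obs(): the state, without advancing time (a new reading comes with each control period).
- ctrl.camera(name): name is "side" or "top"; returns a dict with "color" (400x640x3 uint8, blue, green, red), "K" (3x3 intrinsics, pixels), "distortion" ([k1, k2, p1, p2, k3] as OpenCV has them; the pictures are not rectified), "pose" (4x4, takes a point from camera to world coordinates). Camera axes: x right, y down, z forward; pixel columns grow to the right and rows downward; lengths in m; the calibration is good to about 2 mm. A picture is of the moment at which its call begins. There is no depth.
- ctrl.hand_in(): hands the job in; it is judged then, once.
Trained networks look in a picture, given as the dict that the camera call returned (one of the last four; its "shot" number tells which), for a name from the list of things; names that differ only in an ending like _2 or _b are one class to them, and where a whole thing is asked for, a point or a joint stands for the part that bears it (a point fixed in the world has none). Each returns a list of dicts, best first, with "conf" (0 to 1); they miss things now and then, are a little off and sometimes report something else, mostly with a low value. They report only what shows in the picture. A call takes as long as a camera call. They do not tell look-alikes from the thing itself.
- ctrl.cut_out(name, picture): "mask" (400x640 bool, what is visible of it) and "centre" ([row, column] in pixels, amid what is visible of it).
The state is a dict: "time_s": time; "qpos": joint angles; "joint_vel": joint speeds; "tau": joint torques, N m; "ee_pos": TCP position; "eef_rot": TCP orientation; "force": force on the tool from outside, world axes, zero at the start; "moment": the same for the moment, N m; "grip_width": finger opening in m; "grip_force": force on a finger pad.
Only numpy, scipy, OpenCV 4.12 (cv2) and the standard library are available. Lean on these libraries where they do the work, as an engineer would, in place of code of your own. Each camera call takes 0.05 s, during which the arm holds its last target. There are 200 camera calls.

## Task

A customer wants the toy lantern hanging on the display hook. Take it by its handle, use the handle itself to press the hook's red sprung keeper open towards the mouth, gently and without straining the hook, then lift the handle out over the hook and draw the lantern off; set it down gently, upright inside the open cardboard gift box and let go. Leave the other stock where it is.

Things in the scene. Friction and masses are not known exactly. Their poses are not given: they have to be found in the camera images.
- lantern: loose orange-and-white toy lantern, 0.2-0.31 kg, 64 mm across, body 85 mm tall; origin at centre of underside, z up. Stiff grey bail on top: two flat upright legs (14 mm along x, 8 mm thick along y, outer faces 60 mm and inner 44 mm apart) up to z 165 mm, joined by a round top bar along y. The loop below the bar is 73 mm high; the hook passes through it along x
- handle (a point): centre of the handle's round top bar (8 mm thick, along the lantern's y), 161 mm above the lantern's underside. Grasp from above at this level over the two outer leg faces (60 mm)
- stand: fixed wooden stand with a steel hook; origin on the table, x points from the hook's mouth back to the post (centre at x 115 mm; foot x 35 to 155, 120 mm wide, 10 high). Hook: level beam along x, 12 mm wide, top (saddle carrying the bar) at z 202 mm, underside 192, keeper bracket below to 173. The hook is strained if the lantern presses it with over 16 N
- lip (a point): nominal front edge of the steel roof over the saddle, at saddle height (stand x 0, z 202 mm). Roof underside is 13 mm, top 19 mm above the saddle, and the seat runs 42 mm back (+x) from the lip. The hook block is hand-clamped: lip, keeper and tip really stand up to 10 mm nearer or farther along x; this is not measured, find it by feel
- keeper_rest (a point): nominal hinge of the red keeper, 22 mm below the nominal lip. Plate 22 mm wide, top 22 mm above the saddle, closed upright at the lip. Pushed to -x by the bar it gives at about 3.5 N and takes 5-7 N when the bar (centre 4 mm before the lip) clears the roof and may be lifted; its stop comes soon after (centre 6-8 mm before the lip), where force rises steeply past 8 N
- hook_tip (a point): nominal top of the hook's small upturned tip, 32 mm in front (-x) of the lip, 12 mm above the saddle, 8 mm thick along x; shifts with the lip
- gift_box: open cardboard box, 140 x 140 mm, walls 5 mm thick and 40 mm high, floor 5 mm thick, heavy enough to stay; origin at the centre of its underside
- egg_shaker: loose yellow egg shaker, 45 mm across, 57 mm high; bystander; origin at its underside
- crayon_box: loose blue carton 50 x 60 x 25 mm; bystander; origin at its underside
- card_game: loose green carton 55 x 60 x 22 mm; bystander; origin at its underside
- pot: loose white ceramic pot, 52 mm across, 50 mm high; bystander; origin at its underside
Mind the look-alikes: they are no part of the job. Of the things shaped like the lantern, the orange one is meant.

How it is judged:
On the way, in this order (a step that is already met when the one before it is completed fails the run):
1. the lantern's handle, still in the hook, is pressed against the keeper (over 4.5 N between lantern and hook) (contact force between lantern and stand above 4.5 N and z of handle in the frame of stand below 0.222 m and x of handle in the frame of stand below 0.0145 m), for 0.1 s.
2. the handle is off the hook: more than 55 mm in front of the stand's origin, and the lantern does not touch the stand (x of handle in the frame of stand below -0.055 m and contact force between lantern and stand below 0.1 N), for 0.1 s.
At the end, for the whole second after the job is handed in: the lantern stands on the gift box's floor (underside within 6 mm of it, within 50 mm of the box's centre), upright within 0.1 rad, at rest (under 20 mm/s) and released (z of lantern in the frame of gift_box between 0.002 and 0.011 m and horizontal distance between lantern and gift_box below 0.05 m and angle between lantern's own z axis and vertical below 0.1 rad and linear speed of lantern below 0.02 m/s and contact force between lantern and the fingers below 0.1 N); the robot touches nothing.
It fails at once if the hook is strained: the lantern presses on the stand, hook or keeper with more than 16 N (contact force between lantern and stand above 16 N).
It fails at once if the lantern is dropped or banged on the gift box (over 40 N, or coming down faster than 0.4 m/s inside it) (contact force between lantern and gift_box above 40 N or (z of lantern in the frame of gift_box below 0.03 m and horizontal distance between lantern and gift_box below 0.07 m and linear speed of lantern above 0.4 m/s)).
It fails at once if a bystander is moved more than 20 mm (distance of any of egg_shaker, crayon_box, card_game, pot from where it was at the start of the episode above 0.02 m).
It also fails if it takes over 61 s, if anything falls off the work surface, if the arm or the gripper's body presses on something with over 40 N, if the wrist force passes 120 N, or if a joint passes its speed limit or range.

## Working session

There is one attempt and no reset: what is moved stays moved. The work goes in short steps, Python scripts to look and compute and a tool call to move; the robot and the scene stay as the last step left them, time stands still between calls to the robot, and variables do not carry over. Pictures are saved under pics/ and viewed, at most 10 in all, crops included, and the job is handed in when it is done.

Besides the shell and the picture viewer there is one more tool, called as name(argument=value, ...), one argument or row to a line, values as JSON. move_arm: Moves the arm, as the interface text tells. Its arguments: {"type":"object","properties":{"increments":{"type":"array","items":{"type":"array","items":{"type":"number"}}},"force":{"type":"number"}},"required":["increments"]}

```bash
mkdir -p pics
cat > h.py <<'E'
import numpy as np,cv2
from station import ctrl
def ray(p,px):
    u=cv2.undistortPoints(np.array([[px]],float),p["K"],np.array(p["distortion"],float))[0,0]
    T=np.array(p["pose"]);d=T[:3,:3]@np.array([u[0],u[1],1]);return T[:3,3],d/np.linalg.norm(d)
def atz(p,px,z):
    o,d=ray(p,px);return o+d*(z-o[2])/d[2]
def proj(p,P):
    T=np.linalg.inv(np.array(p["pose"]));r=cv2.Rodrigues(T[:3,:3])[0]
    return cv2.projectPoints(np.array(P,float).reshape(-1,1,3),r,T[:3,3],p["K"],np.array(p["distortion"],float))[0][:,0]
E
python3 - <<'E'
from h import *
o=ctrl.get_obs();print(o)
for n in("side","top"):
    p=ctrl.camera(n);cv2.imwrite(f"pics/{n}0.png",p["color"]);print(n,np.round(p["pose"],3).tolist(),p["K"][0,0])
    for k in("lantern","stand","gift_box","egg_shaker","crayon_box","card_game","pot"):
        print(k,[(round(d["conf"],2),np.round(d["centre"]).tolist(),int(d["mask"].sum())) for d in ctrl.cut_out(k,p)])
E
```

```text
{'time_s': 0.0, 'qpos': array([ 1.18139651e+00,  3.00507099e-01,  1.52159556e+00,  1.66268947e-07,
        1.32069474e+00, -6.66073102e-02]), 'joint_vel': array([ 0.00016496, -0.00142362,  0.00066428,  0.00073966,  0.00051216,
        0.00190889]), 'tau': array([-1.68462971e-03, -5.31800365e+01, -3.52740633e+01,  7.07458332e-02,
        2.43849680e-02,  8.50221397e-06]), 'ee_pos': array([0.17437327, 0.52134324, 0.20486046]), 'eef_rot': array([-3.14039060e+00, -8.03457127e-05,  2.81880006e+00]), 'force': array([ 0.14760109,  0.71883277, -1.06985449]), 'moment': array([ 0.00487283,  0.01556777, -0.03527635]), 'grip_force': 0.0, 'grip_width': 0.0940468251298199}
side [[0.835, -0.265, 0.482, -0.148], [-0.551, -0.4, 0.733, -1.039], [-0.001, -0.877, -0.48, 0.819], [0.0, 0.0, 0.0, 1.0]] 465.2595608599808
lantern [(0.86, [225.0, 337.0], 569), (0.76, [269.0, 277.0], 989), (0.74, [240.0, 355.0], 856), (0.62, [285.0, 364.0], 1013), (0.56, [287.0, 305.0], 1018)]
stand [(0.9, [238.0, 388.0], 1433)]
gift_box [(0.72, [218.0, 287.0], 1409)]
egg_shaker [(0.52, [298.0, 424.0], 264)]
crayon_box [(0.19, [232.0, 386.0], 1717)]
card_game []
pot [(0.71, [215.0, 288.0], 1404), (0.56, [183.0, 276.0], 203)]
top [[-0.023, -0.99, 0.141, 0.33], [-1.0, 0.023, -0.001, -0.014], [-0.002, -0.141, -0.99, 1.436], [0.0, 0.0, 0.0, 1.0]] 470.7463914100475
lantern [(0.96, [216.0, 418.0], 499), (0.79, [260.0, 392.0], 452), (0.78, [188.0, 369.0], 310), (0.66, [176.0, 332.0], 478), (0.6, [268.0, 363.0], 422)]
stand [(0.92, [167.0, 378.0], 1531), (0.6, [188.0, 371.0], 287)]
gift_box [(0.77, [200.0, 260.0], 2252), (0.46, [168.0, 378.0], 1474)]
egg_shaker [(0.63, [174.0, 445.0], 176), (0.39, [191.0, 373.0], 383)]
crayon_box [(0.83, [148.0, 303.0], 327)]
card_game [(0.86, [248.0, 319.0], 407)]
pot [(0.57, [178.0, 181.0], 264)]
```

Run:
```python
import cv2
a=cv2.imread("pics/side0.png")[140:330,210:470];b=cv2.imread("pics/top0.png")[90:310,150:480]
cv2.imwrite("pics/s1.png",cv2.resize(a,None,fx=3,fy=3,interpolation=2));cv2.imwrite("pics/t1.png",cv2.resize(b,None,fx=2.4,fy=2.4,interpolation=2))
```

```text
(no output)
```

View pics/s1.png

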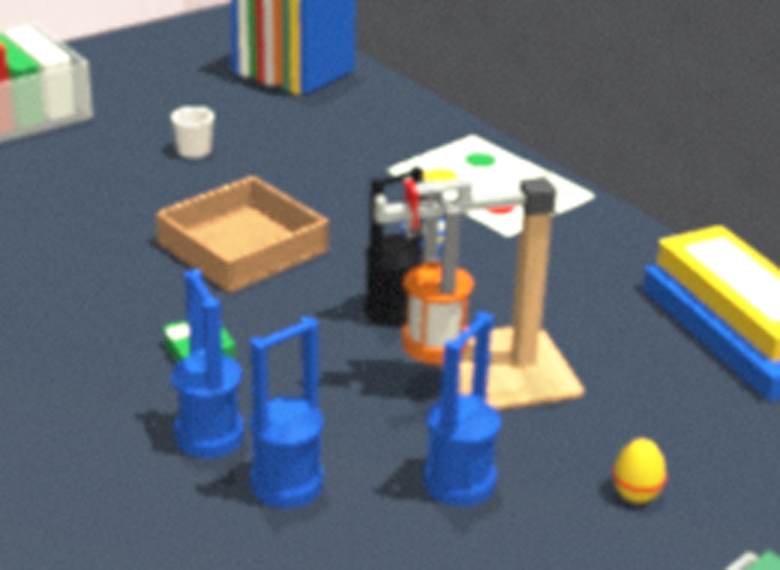

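View pics/t1.png

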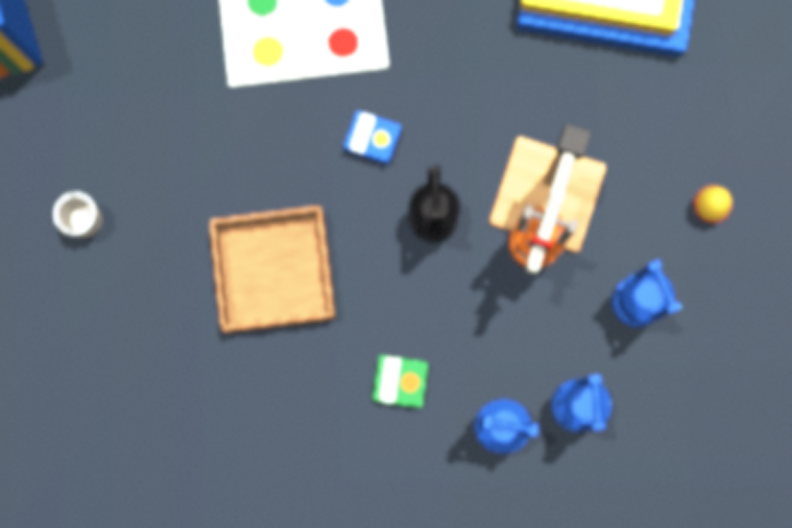

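The candidates for the lantern, in side-view pixels (column, row):
- **Orange and white:** (355, 240), hanging on the hook.
- **Black:** (341, 226), standing behind the stand.
- **Blue:** three of them, at (278, 270), (305, 288) and (364, 286).

The orange one on the hook is the one meant, going by its colour and the hook. In the top view the hook runs from the post at about (389, 148) to the tip at about (372, 199). The box is at about (263, 202). I'll fit the poses next.

```bash
cat > fit.py <<'E'
from h import *
from scipy.optimize import least_squares
def W(pose,P):
    x,y,t=pose;P=np.array(P,float).reshape(-1,3);c,s=np.cos(t),np.sin(t)
    return np.c_[x+c*P[:,0]-s*P[:,1],y+s*P[:,0]+c*P[:,1],P[:,2]]
E
python3 - <<'E'
from fit import *
t=ctrl.camera("top");s=ctrl.camera("side")
f=lambda c:np.array(c)/2.4+[150,90]
g=lambda c:np.array(c)/3+[210,140]
foot=[f(c) for c in [(520,136),(606,163),(582,250),(491,220)]]
w=np.array([atz(t,c,.01) for c in foot]);print(np.round(w,3),w.mean(0))
box=[f(c) for c in [(210,218),(323,206),(335,320),(222,333)]]
b=np.array([atz(t,c,.04) for c in box]);print("box",np.round(b,3),b.mean(0),np.linalg.norm(b-np.roll(b,1,0),axis=1))
# stand +x direction: from mouth to post = image up-right
fx=np.mean(w[:2],0)-np.mean(w[2:],0);th=np.arctan2(fx[1],fx[0])
# foot corners order: (155,+60),(155,-60),(35,-60),(35,60)
M=[(.155,.06,.01),(.155,-.06,.01),(.035,-.06,.01),(.035,.06,.01)]
def res(p):
    return np.r_[(proj(t,W(p,M))-foot).ravel()]
c=w.mean(0)[:2]-.095*np.array([np.cos(th),np.sin(th)])
r=least_squares(res,[c[0],c[1],th]);print("stand",np.round(r.x,4),np.round(res(r.x),1))
p=r.x
print("side check px foot", np.round((proj(s,W(p,M))-[210,140])*3).tolist())
pts={"lip":(0,0,.202),"tip":(-.032,0,.214),"roof":(0,0,.221),"keeper":(0,0,.224),"seatback":(.042,0,.221),"post":(.115,0,.202)}
for k,v in pts.items(): print(k,np.round(W(p,v)[0],3),"side",np.round((proj(s,W(p,v))[0]-[210,140])*3),"top",np.round((proj(t,W(p,v))[0]-[150,90])*2.4))
# overlay crops
def dr(pic,n,x0,y0,x1,y1,k):
    im=cv2.resize(pic["color"][y0:y1,x0:x1],None,fx=k,fy=k,interpolation=2)
    for v in list(pts.values())+M:
        q=(proj(pic,W(p,v))[0]-[x0,y0]+.5)*k;cv2.circle(im,tuple(int(a) for a in q),2,(0,255,0),-1)
    return im
a=dr(s,"s",325,190,415,280,6);b2=dr(t,"t",345,135,411,211,7)
h=max(a.shape[0],b2.shape[0]);pad=lambda i:cv2.copyMakeBorder(i,0,h-i.shape[0],0,0,0)
im=np.hstack([pad(a),pad(b2)]);im=cv2.resize(im,None,fx=.79,fy=.79) if im.shape[1]>800 else im
print(im.shape);cv2.imwrite("pics/ov.png",im)
E
```

```text
[[ 0.703 -0.163  0.01 ]
 [ 0.665 -0.273  0.01 ]
 [ 0.552 -0.237  0.01 ]
 [ 0.593 -0.122  0.01 ]] [ 0.62821707 -0.19885494  0.01      ]
box [[0.599 0.233 0.04 ]
 [0.611 0.091 0.04 ]
 [0.466 0.078 0.04 ]
 [0.454 0.218 0.04 ]] [0.53236706 0.15499311 0.04      ] [0.14600134 0.14274706 0.14487939 0.14081758]
stand [ 0.5386 -0.1673 -0.3384] [-0.4 -0.5  0.7 -0.1 -0.5  0.   0.1  0.6]
side check px foot [[538.0, 325.0], [585.0, 392.0], [467.0, 411.0], [428.0, 341.0]]
lip [ 0.539 -0.167  0.202] side [420. 208.] top [546. 236.]
tip [ 0.508 -0.157  0.214] side [386. 200.] top [538. 261.]
roof [ 0.539 -0.167  0.221] side [420. 189.] top [548. 233.]
keeper [ 0.539 -0.167  0.224] side [420. 187.] top [548. 232.]
seatback [ 0.578 -0.181  0.221] side [464. 184.] top [559. 197.]
post [ 0.647 -0.206  0.202] side [538. 193.] top [576. 140.]
(427, 792, 3)
```

View pics/ov.png

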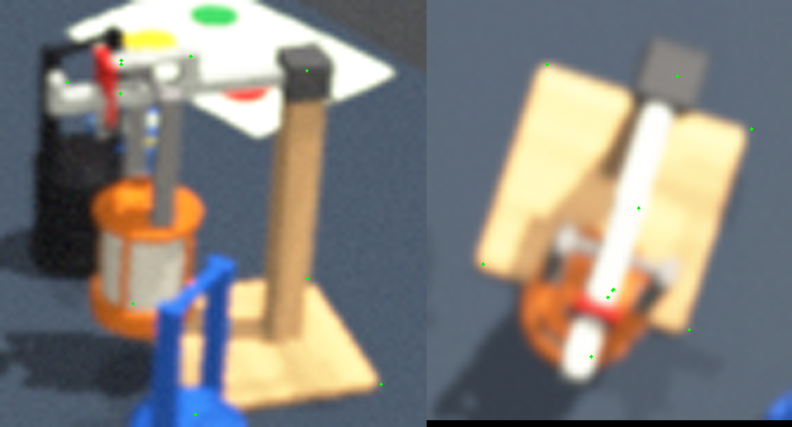

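The overlay confirms the orange lantern on the hook, with its bar legs at overlay pixels (570, 238) and (660, 270). The keeper sits about 9 mm in front of the nominal lip, so the hook block is shifted forward. Now I'll measure the handle and the obstacles.

Run:
```python
from fit import *
t=ctrl.camera("top");s=ctrl.camera("side")
p=np.array([.5386,-.1673,-.3384]);c,sn=np.cos(p[2]),np.sin(p[2])
inv=lambda w:(np.array([[c,sn],[-sn,c]])@(w[:2]-p[:2]))
def o2t(x,y):return ((x-427)/5.53+345-.5,y/5.53+135-.5)
L=[atz(t,o2t(*q),.21) for q in[(570,238),(660,270)]]
print("legs",np.round(L,3),[np.round(inv(l),3) for l in L],np.linalg.norm(L[0]-L[1]))
m=(L[0]+L[1])/2;d=L[0]-L[1];print("mid",m,inv(m),"yaw of lantern y",np.arctan2(d[1],d[0])-np.pi/2)
# body centre by silhouette: orange in both views
for pic,n in((t,"t"),(s,"s")):
    hsv=cv2.cvtColor(pic["color"],cv2.COLOR_BGR2HSV);k=cv2.inRange(hsv,(3,170,110),(16,255,255))
    win=np.zeros_like(k);win[165:280,335:400]=1;k*=win
    ys,xs=np.nonzero(k);print(n,xs.min(),xs.max(),ys.min(),ys.max(),len(xs))
for nm,px in(("black",(332,176)),("blue1",(363,268)),("blue2",(392,260)),("blue3",(418,214)),("pot",(181,178)),("card",(319,248)),("crayon",(303,148))):
    print(nm,np.round(atz(t,px,.08 if 'bl' in nm else .02),3))
# side view of leg faces: predicted leg tops for mid
for q in L: print(np.round((proj(s,q)[0]-[325,190]+.5)*4.74), np.round((proj(s,q-[0,0,.08])[0]-[325,190]+.5)*4.74))
```

```text
legs [[ 0.567 -0.149  0.21 ]
 [ 0.55  -0.191  0.21 ]] [array([0.02 , 0.027]), array([ 0.019, -0.019])] 0.04556196288993974
mid [ 0.55830996 -0.17025075  0.21      ] [0.01957174 0.00375987] yaw of lantern y -0.37236407302109487
t 363 383 182 199 121
s 345 366 228 260 230
black [ 0.599 -0.051  0.08 ]
blue1 [ 0.33  -0.132  0.08 ]
blue2 [ 0.35  -0.216  0.08 ]
blue3 [ 0.481 -0.297  0.08 ]
pot [0.616 0.41  0.02 ]
card [ 0.392 -0.008  0.02 ]
crayon [0.701 0.034 0.02 ]
[140.  56.] [135. 173.]
[162.  93.] [156. 213.]
```

move_arm(
  increments=[
    [1,-0.3,-0.3,-0.5,0,0,0.02],
    [1,-0.6,-0.55,-0.4,0,0,0],
    [1,-0.6,-0.55,-0.4,0,0,0],
    [1,-0.6,-0.55,0,0,0,0],
    [1,-0.6,-0.55,0,0,0,0],
    [1,-0.6,-0.55,0,0,0,0],
    [1,-0.6,-0.55,0,0,0,0],
    [1,-0.6,-0.55,0,0,0,0],
    [1,-0.6,-0.55,0,0,0,0],
    [1,-0.6,-0.55,0,0,0,0],
    [1,-0.6,-0.55,0,0,0,0],
    [1,-0.6,-0.55,0,0,0,0],
    [1,-0.6,-0.55,0,0,0,0],
    [1,-0.6,-0.55,0,0,0,0],
    [1,-0.6,-0.55,0,0,0,0],
    [1,-0.6,-0.55,0,0,0,0],
    [1,-0.6,-0.55,0,0,0,0],
    [1,-0.6,-0.55,0,0,0,0],
    [1,-0.5,-0.4,0,0,0,0],
    [1,-0.3,-0.3,0,0,0,0],
  ],
)

```text
time_s: 3.0
ee_pos: [0.5337, -0.1574, 0.27]
eef_rot: [-3.142, -0.0, 2.798]
force: [-1.1, 0.0, 0.1]
grip_width: 0.0945
grip_force: 0.0
```

```bash
cat > st.py <<'E'
from fit import *
o=ctrl.get_obs();e=o["ee_pos"];y=o["eef_rot"][2];T=np.array([[np.cos(y),np.sin(y)],[np.sin(y),-np.cos(y)]])
p=np.array([.5386,-.1673]);th=-.3384;S=np.array([[np.cos(th),np.sin(th)],[-np.sin(th),np.cos(th)]])
print("t",round(o["time_s"],2),"ee",np.round(e,4),"rpy",np.round(o["eef_rot"],4),"w",round(o["grip_width"],4),"gf",round(o["grip_force"],1))
print("F world",np.round(o["force"],2),"F tool xy",np.round(T@o["force"][:2],2),"stand xy mm",np.round(S@(e[:2]-p)*1e3,1))
import sys
if len(sys.argv)>1:
    g=np.array([float(a) for a in sys.argv[1:3]]);print("tool move to target mm",np.round(T@(g-e[:2])*1e3,1))
E
python3 st.py .559 -.172
```

```text
t 3.0 ee [ 0.5337 -0.1574  0.27  ] rpy [-3.1415e+00 -4.0000e-04  2.7976e+00] w 0.0945 gf 0.0
F world [-1.11  0.03  0.07] F tool xy [ 1.06 -0.35] stand xy mm [-7.9  7.7]
tool move to target mm [-28.7  -5.2]
```

move_arm(
  increments=[
    [1,-0.3,-0.05,0,0,0,0],
    [1,-0.27,-0.05,0,0,0,0],
    [1,0,0,0.3,0,0,0],
    [1,0,0,0.3,0,0,0],
    [1,0,0,0.3,0,0,0],
    [1,0,0,0.3,0,0,0],
    [1,0,0,0.3,0,0,0],
    [1,0,0,0.16,0,0,0],
    [1,0,0,0,0,0,0],
  ],
)

```text
time_s: 3.9
ee_pos: [0.5578, -0.1697, 0.1865]
eef_rot: [3.142, -0.002, 2.799]
force: [0.2, -0.6, 0.4]
grip_width: 0.0939
grip_force: 0.0
```

```bash
python3 st.py .559 -.172
python3 - <<'E'
from fit import *
s=ctrl.camera("side");cv2.imwrite("pics/g.png",cv2.resize(s["color"][170:280,310:420],None,fx=5,fy=5,interpolation=2))
E
```

```text
t 3.9 ee [ 0.5578 -0.1697  0.1865] rpy [ 3.1415e+00 -1.8000e-03  2.7988e+00] w 0.0939 gf 0.0
F world [ 0.25 -0.57  0.37] F tool xy [-0.42 -0.45] stand xy mm [18.9  4.1]
tool move to target mm [-1.9 -1.8]
```

View pics/g.png

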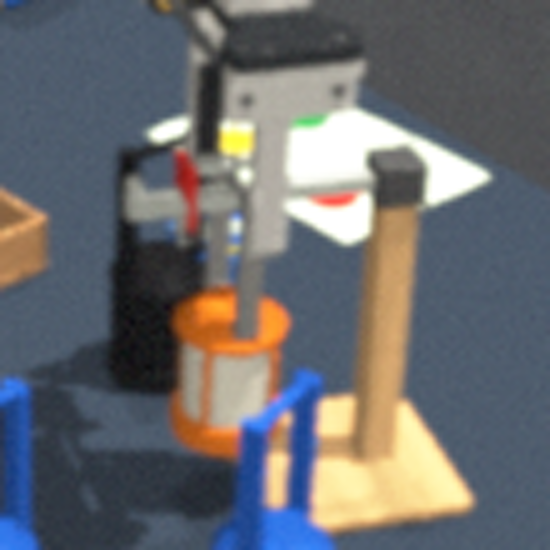

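move_arm(
  increments=[
    [1,0.01,-0.04,0,0,0,0],
    [0.85,0,0,0,0,0,0],
    [0.75,0,0,0,0,0,0],
    [0.65,0,0,0,0,0,0],
    [0.55,0,0,0,0,0,0],
    [0.5,0,0,0,0,0,0],
    [0.5,0,0,0,0,0,0],
    [0.5,0,0,0,0,0,0],
  ],
  force=30,
)

```text
time_s: 4.75
ee_pos: [0.5571, -0.1716, 0.1875]
eef_rot: [-3.142, 0.0, 2.799]
force: [-1.0, -0.5, 0.5]
grip_width: 0.0599
grip_force: 30.0
```

```bash
python3 st.py
```

```text
t 4.75 ee [ 0.5571 -0.1716  0.1875] rpy [-3.1415e+00  1.0000e-04  2.7988e+00] w 0.0599 gf 30.0
F world [-1.   -0.5   0.48] F tool xy [ 0.77 -0.81] stand xy mm [18.8  2.1]
```

move_arm(
  increments=[
    [0.5,0,0,-0.02,0,0,0],
    [0.5,0,0,-0.03,0,0,0],
    [0.5,0,0,0,0,0,0],
    [0.5,0,0,0,0,0,0],
  ],
)

```text
time_s: 5.15
ee_pos: [0.557, -0.1715, 0.1898]
eef_rot: [-3.142, -0.0, 2.799]
force: [-0.3, -0.2, -2.3]
grip_width: 0.0599
grip_force: 30.0
```

```bash
python3 st.py
```

```text
t 5.15 ee [ 0.557  -0.1715  0.1898] rpy [-3.1416e+00 -2.0000e-04  2.7988e+00] w 0.0599 gf 30.0
F world [-0.32 -0.22 -2.28] F tool xy [ 0.23 -0.32] stand xy mm [18.8  2.2]
```

move_arm(
  increments=[
    [0.5,0.06,0,0,0,0,0],
    [0.5,0.06,0,0,0,0,0],
    [0.5,0.06,0,0,0,0,0],
    [0.5,0.06,0,0,0,0,0],
    [0.5,0,0,0,0,0,0],
  ],
)

```text
time_s: 5.65
ee_pos: [0.5455, -0.1674, 0.1901]
eef_rot: [3.142, 0.0, 2.799]
force: [0.3, -0.5, -2.5]
grip_width: 0.0598
grip_force: 30.0
```

```bash
python3 st.py
```

```text
t 5.65 ee [ 0.5455 -0.1674  0.1901] rpy [3.1416e+00 1.0000e-04 2.7988e+00] w 0.0598 gf 30.0
F world [ 0.29 -0.55 -2.47] F tool xy [-0.45 -0.42] stand xy mm [6.5 2.2]
```

move_arm(
  increments=[
    [0.5,0.04,0,0,0,0,0],
    [0.5,0.04,0,0,0,0,0],
    [0.5,0,0,0,0,0,0],
  ],
)

```text
time_s: 5.95
ee_pos: [0.5418, -0.1661, 0.19]
eef_rot: [3.142, -0.0, 2.799]
force: [1.3, -0.3, -2.3]
grip_width: 0.0599
grip_force: 30.0
```

move_arm(
  increments=[
    [0.5,0.03,0,0,0,0,0],
    [0.5,0.03,0,0,0,0,0],
    [0.5,0,0,0,0,0,0],
  ],
)

```text
time_s: 6.25
ee_pos: [0.539, -0.1651, 0.19]
eef_rot: [3.142, -0.0, 2.799]
force: [1.0, 0.2, -2.3]
grip_width: 0.0595
grip_force: 30.0
```

```bash
python3 st.py
```

```text
t 6.25 ee [ 0.539  -0.1651  0.19  ] rpy [ 3.1416 -0.      2.7988] w 0.0595 gf 30.0
F world [ 1.01  0.19 -2.34] F tool xy [-0.89  0.51] stand xy mm [-0.3  2.2]
```

move_arm(
  increments=[
    [0.5,0.03,0,0,0,0,0],
    [0.5,0,0,0,0,0,0],
  ],
)

```text
time_s: 6.45
ee_pos: [0.5376, -0.1646, 0.19]
eef_rot: [-3.142, -0.0, 2.799]
force: [-0.4, -0.2, -1.5]
grip_width: 0.0597
grip_force: 30.0
```

move_arm(
  increments=[
    [0.5,0.03,0,0,0,0,0],
    [0.5,0,0,0,0,0,0],
  ],
)

```text
time_s: 6.65
ee_pos: [0.5364, -0.1642, 0.19]
eef_rot: [3.142, 0.001, 2.799]
force: [1.0, -0.7, -3.3]
grip_width: 0.0599
grip_force: 30.0
```

```bash
python3 st.py
```

```text
t 6.65 ee [ 0.5364 -0.1642  0.19  ] rpy [3.1416e+00 6.0000e-04 2.7987e+00] w 0.0599 gf 30.0
F world [ 1.02 -0.69 -3.34] F tool xy [-1.2 -0.3] stand xy mm [-3.1  2.2]
```

move_arm(
  increments=[
    [0.5,0.03,0,0,0,0,0],
    [0.5,0,0,0,0,0,0],
  ],
)

```text
time_s: 6.85
ee_pos: [0.535, -0.1637, 0.19]
eef_rot: [-3.142, 0.001, 2.799]
force: [4.7, -1.4, -4.5]
grip_width: 0.0599
grip_force: 30.0
```

move_arm(
  increments=[
    [0.5,0.03,0,0,0,0,0],
    [0.5,0,0,0,0,0,0],
  ],
)

```text
time_s: 7.05
ee_pos: [0.5335, -0.1631, 0.19]
eef_rot: [3.142, 0.0, 2.799]
force: [4.4, -1.0, -3.9]
grip_width: 0.0598
grip_force: 30.0
```

```bash
python3 st.py
```

```text
t 7.05 ee [ 0.5335 -0.1631  0.19  ] rpy [3.1416e+00 3.0000e-04 2.7988e+00] w 0.0598 gf 30.0
F world [ 4.38 -1.03 -3.91] F tool xy [-4.47  0.5 ] stand xy mm [-6.2  2.2]
```

move_arm(
  increments=[
    [0.5,0.02,0,0,0,0,0],
    [0.5,0,0,0,0,0,0],
  ],
)

```text
time_s: 7.25
ee_pos: [0.5326, -0.1628, 0.19]
eef_rot: [3.142, 0.0, 2.799]
force: [4.4, -2.0, -3.5]
grip_width: 0.0599
grip_force: 30.0
```

move_arm(
  increments=[
    [0.5,0.02,0,0,0,0,0],
    [0.5,0,0,0,0,0,0],
  ],
)

```text
time_s: 7.45
ee_pos: [0.5317, -0.1625, 0.19]
eef_rot: [-3.142, 0.0, 2.799]
force: [5.3, -1.5, -2.9]
grip_width: 0.0599
grip_force: 30.0
```

move_arm(
  increments=[
    [0.5,0,0,0,0,0,0],
  ],
)

```text
time_s: 7.55
ee_pos: [0.5317, -0.1625, 0.19]
eef_rot: [3.142, 0.0, 2.799]
force: [5.0, -2.2, -3.3]
grip_width: 0.0597
grip_force: 30.0
```

```bash
python3 st.py
```

```text
t 7.55 ee [ 0.5317 -0.1625  0.19  ] rpy [3.1416e+00 4.0000e-04 2.7988e+00] w 0.0597 gf 30.0
F world [ 5.02 -2.25 -3.26] F tool xy [-5.49 -0.43] stand xy mm [-8.1  2.2]
```

move_arm(
  increments=[
    [0.5,0.02,0,0,0,0,0],
    [0.5,0,0,0,0,0,0],
  ],
)

```text
time_s: 7.75
ee_pos: [0.5308, -0.1622, 0.19]
eef_rot: [3.142, 0.001, 2.799]
force: [5.7, -2.6, -4.6]
grip_width: 0.0598
grip_force: 30.0
```

move_arm(
  increments=[
    [0.5,0,0,0,0,0,0],
  ],
)

```text
time_s: 7.85
ee_pos: [0.5308, -0.1622, 0.1901]
eef_rot: [-3.142, 0.001, 2.799]
force: [5.0, -1.1, -4.0]
grip_width: 0.0596
grip_force: 30.0
```

move_arm(
  increments=[
    [0.5,0.02,0,0,0,0,0],
    [0.5,0,0,0,0,0,0],
  ],
)

```text
time_s: 8.05
ee_pos: [0.5299, -0.1619, 0.1901]
eef_rot: [-3.142, 0.001, 2.799]
force: [5.1, -2.2, -3.6]
grip_width: 0.0597
grip_force: 30.0
```

move_arm(
  increments=[
    [0.5,0,0,0,0,0,0],
  ],
)

```text
time_s: 8.15
ee_pos: [0.53, -0.1619, 0.1901]
eef_rot: [-3.142, 0.001, 2.799]
force: [5.0, -1.6, -2.5]
grip_width: 0.0599
grip_force: 30.0
```

```bash
python3 st.py
```

```text
t 8.15 ee [ 0.53   -0.1619  0.1901] rpy [-3.1416e+00  8.0000e-04  2.7988e+00] w 0.0599 gf 30.0
F world [ 5.01 -1.59 -2.52] F tool xy [-5.25  0.19] stand xy mm [-10.    2.2]
```

move_arm(
  increments=[
    [0.5,0.02,0,0,0,0,0],
    [0.5,0,0,0,0,0,0],
  ],
)

```text
time_s: 8.35
ee_pos: [0.529, -0.1615, 0.1901]
eef_rot: [-3.142, 0.001, 2.799]
force: [6.0, -2.3, -4.1]
grip_width: 0.0597
grip_force: 30.0
```

move_arm(
  increments=[
    [0.5,0.02,0,0,0,0,0],
    [0.5,0,0,0,0,0,0],
  ],
)

```text
time_s: 8.55
ee_pos: [0.5282, -0.1612, 0.1901]
eef_rot: [-3.142, 0.001, 2.799]
force: [6.7, -1.5, -3.3]
grip_width: 0.0605
grip_force: 30.0
```

move_arm(
  increments=[
    [0.5,0,0,0,0,0,0],
  ],
)

```text
time_s: 8.65
ee_pos: [0.5282, -0.1613, 0.1902]
eef_rot: [-3.142, 0.001, 2.799]
force: [7.4, -2.3, -4.0]
grip_width: 0.0596
grip_force: 30.0
```

```bash
python3 st.py
```

```text
t 8.65 ee [ 0.5282 -0.1613  0.1902] rpy [-3.1416e+00  1.2000e-03  2.7988e+00] w 0.0596 gf 30.0
F world [ 7.41 -2.27 -3.97] F tool xy [-7.75  0.35] stand xy mm [-11.8   2.2]
```

move_arm(
  increments=[
    [0.5,0,0,-0.03,0,0,0],
    [0.5,0,0,-0.02,0,0,0],
    [0.5,0,0,0,0,0,0],
  ],
)

```text
time_s: 8.95
ee_pos: [0.5282, -0.1612, 0.1928]
eef_rot: [-3.142, 0.001, 2.799]
force: [5.0, -1.7, -2.4]
grip_width: 0.0597
grip_force: 30.0
```

move_arm(
  increments=[
    [0.5,0,0,-0.02,0,0,0],
    [0.5,0,0,0,0,0,0],
  ],
)

```text
time_s: 9.15
ee_pos: [0.5281, -0.1612, 0.1938]
eef_rot: [-3.142, 0.001, 2.799]
force: [4.6, -1.6, -2.2]
grip_width: 0.0597
grip_force: 30.0
```

```bash
python3 st.py
```

```text
t 9.15 ee [ 0.5281 -0.1612  0.1938] rpy [-3.1416e+00  9.0000e-04  2.7988e+00] w 0.0597 gf 30.0
F world [ 4.63 -1.62 -2.24] F tool xy [-4.9   0.03] stand xy mm [-11.9   2.3]
```

move_arm(
  increments=[
    [0.5,0,0,-0.03,0,0,0],
    [0.5,0,0,-0.03,0,0,0],
  ],
)

```text
time_s: 9.35
ee_pos: [0.528, -0.1612, 0.1966]
eef_rot: [-3.142, 0.0, 2.799]
force: [4.8, -2.8, -3.7]
grip_width: 0.0597
grip_force: 30.0
```

move_arm(
  increments=[
    [0.5,0,0,-0.04,0,0,0],
    [0.5,0,0,-0.04,0,0,0],
  ],
)

```text
time_s: 9.55
ee_pos: [0.5279, -0.1611, 0.2006]
eef_rot: [-3.142, 0.0, 2.799]
force: [3.8, -1.1, -2.6]
grip_width: 0.0599
grip_force: 30.0
```

```bash
python3 st.py
```

```text
t 9.55 ee [ 0.5279 -0.1611  0.2006] rpy [-3.1416e+00  1.0000e-04  2.7988e+00] w 0.0599 gf 30.0
F world [ 3.83 -1.12 -2.63] F tool xy [-3.98  0.24] stand xy mm [-12.2   2.3]
```

move_arm(
  increments=[
    [0.5,0,0,-0.05,0,0,0],
    [0.5,0,0,-0.05,0,0,0],
    [0.5,0,0,-0.05,0,0,0],
    [0.5,0,0,-0.05,0,0,0],
  ],
)

```text
time_s: 9.95
ee_pos: [0.5276, -0.161, 0.2107]
eef_rot: [-3.142, -0.001, 2.799]
force: [0.4, 0.6, -2.7]
grip_width: 0.0596
grip_force: 30.0
```

move_arm(
  increments=[
    [0.5,0,0,-0.05,0,0,0],
    [0.5,0,0,-0.05,0,0,0],
    [0.5,0,0,-0.05,0,0,0],
    [0.5,0,0,-0.05,0,0,0],
    [0.5,0,0,0,0,0,0],
  ],
)

```text
time_s: 10.45
ee_pos: [0.5279, -0.1612, 0.2208]
eef_rot: [-3.142, 0.0, 2.799]
force: [0.8, -0.3, -1.6]
grip_width: 0.0596
grip_force: 30.0
```

```bash
python3 st.py
python3 - <<'E'
from fit import *
s=ctrl.camera("side");cv2.imwrite("pics/u.png",cv2.resize(s["color"][170:280,310:420],None,fx=5,fy=5,interpolation=2))
E
```

```text
t 10.45 ee [ 0.5279 -0.1612  0.2208] rpy [-3.1416e+00  4.0000e-04  2.7988e+00] w 0.0596 gf 30.0
F world [ 0.8  -0.28 -1.64] F tool xy [-0.85  0.  ] stand xy mm [-12.1   2.3]
```

View pics/u.png

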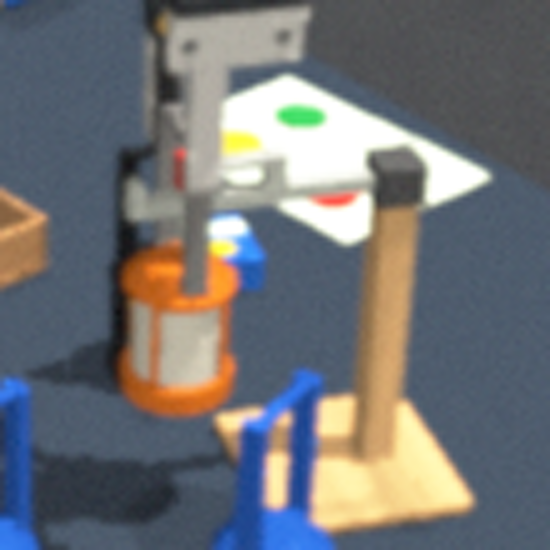

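The picture shows the bar above the keeper, the lantern upright, and a gap between its body and the hook. I'll draw it off now.

move_arm(
  increments=[
    [0.5,0.1,0,0,0,0,0],
    [0.5,0.2,0,0,0,0,0],
    [0.5,0.2,0,0,0,0,0],
    [0.5,0.2,0,0,0,0,0],
    [0.5,0.2,0,0,0,0,0],
    [0.5,0.2,0,0,0,0,0],
    [0.5,0.2,0,0,0,0,0],
    [0.5,0.2,0,0,0,0,0],
    [0.5,0.1,0,0,0,0,0],
    [0.5,0,0,0,0,0,0],
    [0.5,0,0,0,0,0,0],
  ],
)

```text
time_s: 11.6
ee_pos: [0.4527, -0.1343, 0.2206]
eef_rot: [3.142, 0.0, 2.799]
force: [-0.3, -0.0, -2.4]
grip_width: 0.0597
grip_force: 30.0
```

```bash
python3 st.py .532 .155
```

```text
t 11.6 ee [ 0.4527 -0.1343  0.2206] rpy [3.1416e+00 4.0000e-04 2.7988e+00] w 0.0597 gf 30.0
F world [-0.29 -0.01 -2.4 ] F tool xy [ 0.27 -0.11] stand xy mm [-92.    2.6]
tool move to target mm [ 22.5 299.1]
```

move_arm(
  increments=[
    [0.5,0,0.1,-0.2,0,0,0],
    [0.5,0,0.2,-0.2,0,0,0],
    [0.5,0.03,0.3,0,0,0,0],
    [0.5,0.03,0.4,0,0,0,0],
    [0.5,0.03,0.4,0,0,0,0],
    [0.5,0.03,0.4,0,0,0,0],
    [0.5,0.03,0.4,0,0,0,0],
    [0.5,0.03,0.4,0,0,0,0],
    [0.5,0.03,0.4,0,0,0,0],
    [0.5,0.03,0.4,0,0,0,0],
    [0.5,0.03,0.4,0,0,0,0],
    [0.5,0.03,0.4,0,0,0,0],
    [0.5,0.03,0.4,0,0,0,0],
    [0.5,0.03,0.4,0,0,0,0],
    [0.5,0.03,0.4,0,0,0,0],
    [0.5,0.03,0.3,0,0,0,0],
    [0.5,0.03,0.2,0,0,0,0],
    [0.5,0,0.08,0,0,0,0],
    [0.5,0,0,0,0,0,0],
    [0.5,0,0,0,0,0,0],
  ],
)

```text
time_s: 13.6
ee_pos: [0.5318, 0.1545, 0.2405]
eef_rot: [-3.141, -0.0, 2.798]
force: [0.8, -0.1, -1.2]
grip_width: 0.0595
grip_force: 30.0
```

```bash
python3 st.py .532 .155
python3 - <<'E'
from fit import *
t=ctrl.camera("top");s=ctrl.camera("side");f=lambda a:cv2.resize(a,None,fx=4,fy=4,interpolation=2)
cv2.imwrite("pics/b.png",np.hstack([f(s["color"][150:250,230:330]),f(t["color"][150:250,210:310])]))
E
```

```text
t 13.6 ee [0.5318 0.1545 0.2405] rpy [-3.1414 -0.      2.7983] w 0.0595 gf 30.0
F world [ 0.76 -0.07 -1.23] F tool xy [-0.74  0.19] stand xy mm [-113.2  301.3]
tool move to target mm [-0.   0.6]
```

View pics/b.png

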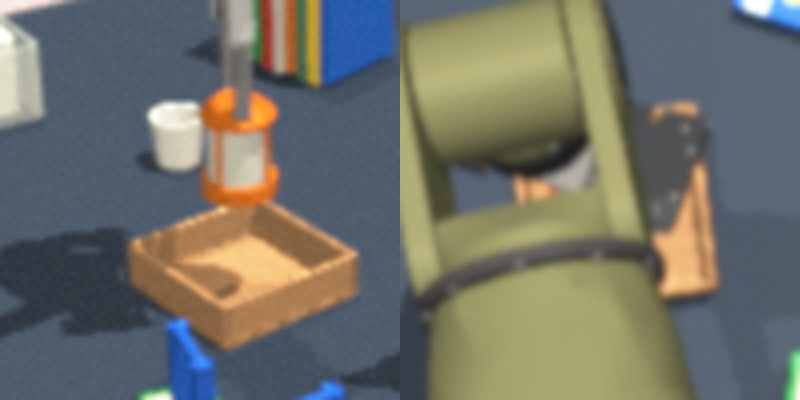

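The lantern hangs upright over the box, at about (240, 150) in the left half of the picture. I'll lower it.

move_arm(
  increments=[
    [0.5,0,0,0.2,0,0,0],
    [0.5,0,0,0.2,0,0,0],
    [0.5,0,0,0.2,0,0,0],
    [0.5,0,0,0.2,0,0,0],
    [0.5,0,0,0.2,0,0,0],
    [0.5,0,0,0.2,0,0,0],
    [0.5,0,0,0.2,0,0,0],
    [0.5,0,0,0.1,0,0,0],
    [0.5,0,0,0.1,0,0,0],
    [0.5,0,0,0.1,0,0,0],
    [0.5,0,0,0.06,0,0,0],
    [0.5,0,0,0,0,0,0],
  ],
)

```text
time_s: 14.9
ee_pos: [0.5317, 0.1549, 0.1521]
eef_rot: [-3.141, -0.0, 2.799]
force: [-1.2, -0.2, -2.2]
grip_width: 0.0597
grip_force: 30.0
```

move_arm(
  increments=[
    [0.5,0,0,0.02,0,0,0],
    [0.5,0,0,0.02,0,0,0],
    [0.5,0,0,0,0,0,0],
  ],
)

```text
time_s: 15.2
ee_pos: [0.5318, 0.1549, 0.1505]
eef_rot: [3.142, 0.0, 2.799]
force: [-0.0, -0.2, -2.3]
grip_width: 0.0602
grip_force: 30.0
```

move_arm(
  increments=[
    [0.5,0,0,0.02,0,0,0],
    [0.5,0,0,0,0,0,0],
  ],
)

```text
time_s: 15.4
ee_pos: [0.5318, 0.1549, 0.1494]
eef_rot: [-3.142, -0.0, 2.799]
force: [0.1, -0.2, -2.0]
grip_width: 0.0601
grip_force: 30.0
```

move_arm(
  increments=[
    [0.5,0,0,0.02,0,0,0],
    [0.5,0,0,0,0,0,0],
  ],
)

```text
time_s: 15.6
ee_pos: [0.5318, 0.1549, 0.1483]
eef_rot: [-3.141, -0.0, 2.799]
force: [-0.3, -0.6, -2.3]
grip_width: 0.0599
grip_force: 30.0
```

move_arm(
  increments=[
    [0.5,0,0,0.02,0,0,0],
    [0.5,0,0,0,0,0,0],
  ],
)

```text
time_s: 15.8
ee_pos: [0.532, 0.1549, 0.1478]
eef_rot: [3.141, 0.001, 2.799]
force: [-0.3, 0.4, 2.8]
grip_width: 0.0596
grip_force: 30.0
```

```bash
python3 st.py
```

```text
t 15.8 ee [0.532  0.1549 0.1478] rpy [3.1414e+00 6.0000e-04 2.7988e+00] w 0.0596 gf 30.0
F world [-0.28  0.36  2.84] F tool xy [0.39 0.25] stand xy mm [-113.2  301.8]
```

Contact with the box floor is at the expected height, z 0.1478. I'll release slowly and retreat straight up.

move_arm(
  increments=[
    [0.68,0,0,0,0,0,0],
    [0.75,0,0,0,0,0,0],
    [0.85,0,0,0,0,0,0],
    [1,0,0,0,0,0,0],
    [1,0,0,0,0,0,0],
    [1,0,0,0,0,0,0],
    [1,0,0,-0.2,0,0,0],
    [1,0,0,-0.4,0,0,0],
    [1,0,0,-0.6,0,0,0],
    [1,0,0,-0.6,0,0,0],
    [1,0,0,-0.4,0,0,0],
    [1,0,0,-0.2,0,0,0],
    [1,0,0,0,0,0,0],
    [1,0,0,0,0,0,0],
  ],
)

```text
time_s: 17.2
ee_pos: [0.5316, 0.1549, 0.2665]
eef_rot: [-3.141, -0.001, 2.799]
force: [0.4, 0.1, -0.9]
grip_width: 0.0941
grip_force: 0.0
```

```bash
python3 st.py
python3 - <<'E'
from fit import *
s=ctrl.camera("side")
cv2.imwrite("pics/e.png",cv2.resize(s["color"][140:330,210:470],None,fx=3,fy=3,interpolation=2))
E
```

```text
t 17.2 ee [0.5316 0.1549 0.2665] rpy [-3.1409e+00 -1.0000e-03  2.7987e+00] w 0.0941 gf 0.0
F world [ 0.38  0.13 -0.93] F tool xy [-0.31  0.25] stand xy mm [-113.6  301.6]
```

View pics/e.png

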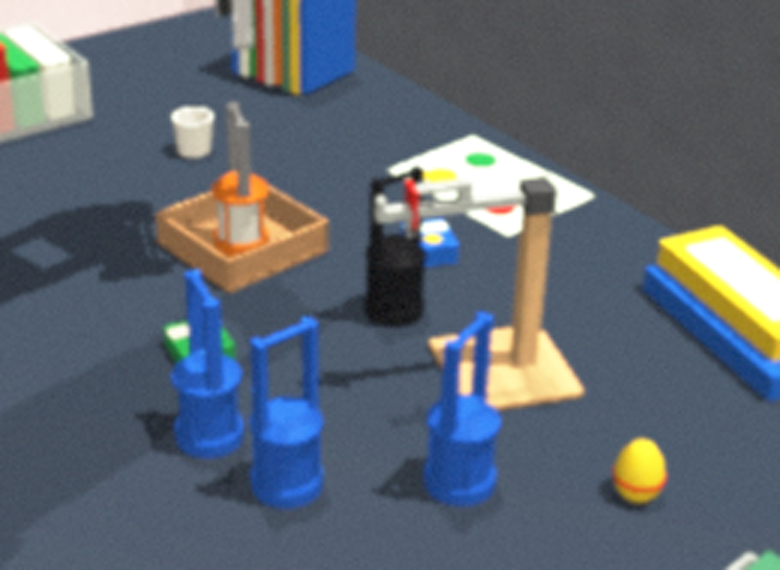

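The lantern stands upright near the middle of the box, at about (240, 215), the gripper is clear, and the other stock has not moved.

```bash
python3 -c "
from station import ctrl
print(ctrl.hand_in())"
```

```text
the job is handed in; nothing more can be done
None
```

The orange lantern is off the hook and standing upright, released, in the gift box; the other stock is unmoved and the job is handed in, though no verdict came back.

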